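# Lock the bayonet filler cap of the glaze doser

### The job

Close the filler of the glaze doser: turn the black collar clockwise, as seen looking down on the cap, until its tooth meets the stop post, press the sprung cap down there through the gap, and turn on under the rail until it stops with its pointer at the lock mark. Leave it locked and let go, and leave the jar, the cakes and the other things around the doser where they are.

Things in the scene. Friction and masses are not known exactly. Their poses are not given: they have to be found in the camera images.
- collar_grip (a point): Centre of the black fluted lock collar, on its axis, half-way along its grip band (60 across, 42 long; the cap's low dome ends 27 above this point). The axis leans 35 degrees from vertical towards the front of the doser, the robot's side. z axis: along that axis, out of the neck. x axis: towards the pointer, a small steel bar on the collar's top, and the tooth at its foot.
- neck_foot (a point): Where the collar's axis meets the sloping steel panel; z axis vertical, x level to the back of the doser. collar_grip is 60 from it with the cap up, 45 with the cap home. Round the collar's foot stands a fixed steel bayonet rail, 46 out from the axis and 13 high (its stop post 21 high): keep the fingertips at least 23 off the panel.
- filler_cap (a joint): How far cap and collar are pressed into the neck, m: 0 = sprung up, 0.015 = home; takes 4 to 9 N. The collar's tooth rides above the rail; the cap goes down only with the tooth over the rail's one gap (0.2 rad of play), which ends at the stop post. Pressed home (over 0.012) the tooth can turn on under the rail, which then holds the cap down by itself at about 0.012.
- lock_collar (a joint): Turn of the collar, rad, clockwise looking down on the cap. 0 to 0.15 as found. With the cap up the tooth meets the stop post, at the far end of the gap, somewhere between 0.4 and 0.9 (differs each time, not reported): there the cap can be pressed. 2.35 = locked: hard stop, pointer at the mark. Friction about 0.2 to 0.4 N m; stays where left. Needs more turn than most wrists have in one grasp.
- lock_mark (a point): Lock mark: dark steel bar 24 x 6 x 8 lying radially on the sloping panel, straight uphill of the collar; this point is its middle, 60 from the collar's axis. The doser is a steel housing 260 deep, 230 wide, 200 tall, fixed to the table.
- cake_box_a: Bystander: brown cake in a shallow cardboard tray, 110 x 80 x 41; origin: centre of its underside.
- cake_box_b: Bystander: a second, equal tray of cake.
- jar: Bystander: lidded jar, 56 wide, 75 tall, standing on the doser's flat top (200 above the table); origin: centre of its underside.
- beaker: Bystander: open steel beaker, 80 wide, 85 tall; origin: centre of its underside.
- tape_roll: Bystander: cardboard tape core lying flat, 100 wide, 45 tall; origin: centre of its underside.
- spatula: Bystander: spatula lying flat, 200 long; origin on its underside.

How it is judged:
By the outcome, as a careful person would: the job done as asked, in the order asked, and still so for the second after the job is handed in, with the robot touching nothing.
It also fails if it takes over 54 s, if anything falls off the work surface, if the arm or the gripper's body presses on something with over 40 N, if the wrist force passes 120 N, or if a joint passes its speed limit or range.

### The arm

A 6-joint arm with a two-finger parallel gripper is mounted at the origin on the work surface. World frame = base frame: x ahead of the robot, y to its left, z up, the work surface at z = 0. Lengths are in m, angles in degrees, forces in N, time in s.
With the tool pointing down it reaches from about 0.275 to 1 m from the base axis. Payload 8.4 kg.
Tool frame: the origin (TCP) lies where the fingers leave the gripper's body, on its centre line; the fingertips stand ahead of it and the grasp point (between the pads) lies 54 mm ahead of it (r.finger_overhang is the z of the fingertips in the tool frame, in m); z points along the fingers, y is the line along which they close (so a half turn about z gives the same grasp; the last joint's range is limited). The gripper opens to 85 mm and grips with 20 to 120 N. Pads are 22 mm wide; open, the fingers measure 114 mm over their backs; the gripper's body (76 mm by 85 mm) begins 54 mm behind the grasp point. The pads swing forward as they close: fully open they stand 13 mm farther back than shut.
Start: joints at [74.633, 20.225, 93.587, -0, 66.188, -0.138], TCP at [0.164, 0.603, 0.304] pointing down, gripper open.
Joint ranges: [-150.9, 150.9], [-52.94, 120.26], [3.33, 152.33], [-74.26, 254.26], [0, 154.13], [-172.89, 172.89]. Speed limits (degrees/s): [127.2, 127.2, 159.86, 180, 180, 180].

### API

Orientations are given as [roll, pitch, yaw] about the fixed x, y, z axes, in that order (R = Rz(yaw) Ry(pitch) Rx(roll)).
In Python, from rig import r, eyes, look_for, landmark_of gives the robot as it stands. The module is installed in compiled form; this text tells all that it offers.
- The arm moves only by the shell command python3 -m creep 'ROWS' [FORCE]. ROWS is JSON, one flat list of numbers, 7 for each row, row after row: the shift along the tool's x, y, z in units of 0.025 m (1.0 is 0.025 m), then the turn, a rotation vector about the tool's x, y, z in units of 6 degrees (1.0 is 6 degrees), then the opening, from -1 (shut) to 1 (fully open). A call has 1 to 8 rows; each row shifts and turns the commanded pose from where the row before left it, along the tool's axes as they then stand; what a row does not reach is not made up. A row lasts 1/12 s, in which the tool goes at most 41.7 mm and 7.16 degrees, less where a joint would pass 70% of its speed; a pose out of reach is approached as far as the arm can. A call with a number of a shift or a turn outside -1 to 1 is refused whole. A call with a gripper value outside its range is refused whole. The fingers move at their own pace and stop on an object; FORCE is the grip in N (left out, the last holds). Time passes only in rows, so rows that do not move let the fingers close. It gives the time, the measured TCP pose, the force, the opening and the grip force at its end, in the units of the state.
- r.get_state(): the state, without advancing time (a new reading comes with each control period).
- eyes.snapshot(name): name is "side" or "top"; returns a dict with "pixels" (420x560x3 uint8, blue, green, red), "intrinsics" (3x3 intrinsics, pixels), "R" (3x3) and "t" (3): a world point X has camera coordinates R X + t. Camera axes: x right, y down, z forward; pixel columns grow to the right and rows downward; lengths in m; the calibration is good to about 2 mm. A picture is of the moment at which its call begins. There is no depth.
- r.hand_in(): hands the job in; it is judged then, once.
Trained networks look in the newest picture that a camera, given by its name, has taken for a name from the list of things; names that differ only in an ending like _2 or _b are one class to them, and where a whole thing is asked for, a point or a joint stands for the part that bears it (a point fixed in the world has none). Each returns a list of dicts, best first, with "confidence" (0 to 1); they miss things now and then, are a little off and sometimes report something else, mostly with a low value. They report only what shows in the picture. A call takes as long as a camera call.
- look_for(camera, label): "centre" ([x, y, z] in m, in world coordinates, good to about 4 mm: the middle of the surface that is visible of it).
- landmark_of(camera, label): "centre" ([x, y, z] in m, in world coordinates, good to about 4 mm: a listed point, or the origin of a listed thing).
The state is a dict: "time": time; "joints": joint angles; "joint_velocities": joint speeds; "joint_torque": joint torques, N m; "tool_pos": TCP position; "eef_rot": TCP orientation; "wrist_force": force on the tool from outside, world axes, zero at the start; "wrist_torque": the same for the moment, N m; "grip_width": finger opening in m; "finger_force": force on a finger pad.
Only numpy, scipy, OpenCV 4.12 (cv2) and the standard library are available. Lean on these libraries where they do the work, as an engineer would, in place of code of your own. Each camera call takes 0.05 s, during which the arm holds its last target. There are 200 camera calls.

## Working session

There is one attempt and no reset: what is moved stays moved. The work goes in short steps, Python scripts to look and compute and a shell command to move; the robot and the scene stay as the last step left them, time stands still between calls to the robot, and variables do not carry over. Pictures are saved under pics/ and viewed, at most 10 in all, crops included, and the job is handed in when it is done.

```bash
mkdir -p pics
python3 - <<'E'
from rig import r,eyes,look_for,landmark_of
import cv2,numpy as np
s=r.get_state();print({k:np.round(v,3).tolist() for k,v in s.items()}, r.finger_overhang)
for c in("side","top"):
    p=eyes.snapshot(c);cv2.imwrite(f"pics/{c}0.png",p["pixels"])
    for n in["collar_grip","neck_foot","lock_mark","jar","cake_box_a","beaker","tape_roll","spatula"]:
        print(c,n,[(np.round(d["centre"],3).tolist(),round(d["confidence"],2)) for d in landmark_of(c,n)[:2]])
    print(c,(-p["R"].T@p["t"]).round(3))
E
```

```text
{'time': 0.0, 'joints': [74.635, 20.264, 93.632, -0.003, 66.187, -0.138], 'joint_velocities': [0.059, -0.035, -0.085, -0.003, 0.094, -0.052], 'joint_torque': [-0.001, -60.522, -34.205, -0.0, 0.009, -0.0], 'tool_pos': [0.164, 0.603, 0.303], 'eef_rot': [-179.917, 0.003, 164.775], 'wrist_force': [-0.057, 0.305, -0.263], 'wrist_torque': [-0.027, -0.011, -0.007], 'finger_force': 0.0, 'grip_width': 0.085} 0.0726
side collar_grip [([0.538, -0.028, 0.2], 0.59)]
side neck_foot [([0.57, -0.024, 0.154], 0.97)]
side lock_mark [([0.616, -0.026, 0.185], 0.92)]
side jar [([0.698, 0.057, 0.195], 0.67)]
side cake_box_a [([0.423, 0.045, 0.0], 0.92), ([0.611, -0.228, -0.001], 0.72)]
side beaker []
side tape_roll [([0.521, 0.165, -0.002], 0.74)]
side spatula [([0.436, -0.157, -0.001], 0.85)]
side [ 0.087 -0.499  0.859]
top collar_grip [([0.538, -0.026, 0.193], 0.71)]
top neck_foot [([0.569, -0.026, 0.15], 0.83)]
top lock_mark [([0.615, -0.027, 0.181], 0.97)]
top jar [([0.695, 0.059, 0.2], 0.58)]
top cake_box_a [([0.426, 0.04, 0.003], 0.82), ([0.616, -0.23, 0.006], 0.64)]
top beaker [([0.648, 0.173, -0.002], 0.72)]
top tape_roll [([0.52, 0.167, 0.005], 0.61)]
top spatula [([0.439, -0.156, -0.001], 0.88)]
top [0.432 0.039 1.191]
```

View pics/side0.png

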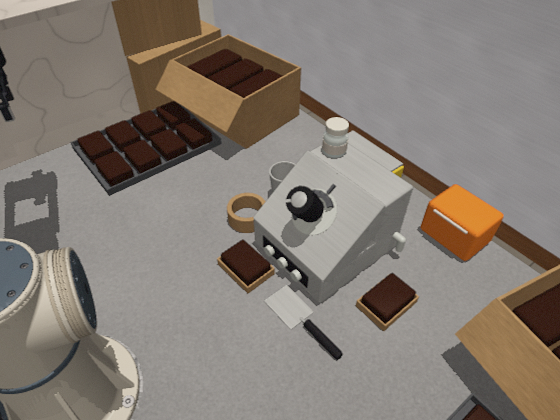

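View pics/top0.png

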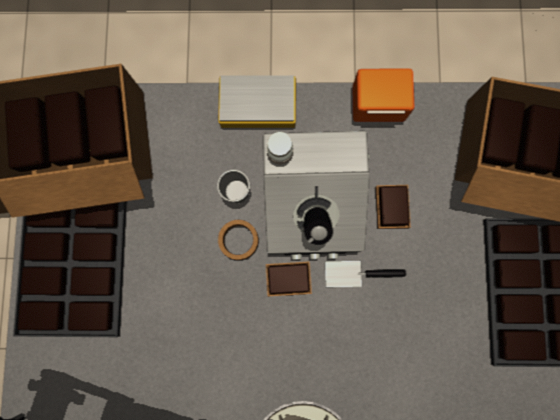

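The side view shows the collar at about (303,203) leaning towards the robot, with the mark at (330,190). In the top view the collar is at (318,224), the mark at (317,192) and the jar at (280,147). The housing is almost square to x. I'll overlay the model to check the fit.

```bash
cat > h.py <<'E'
import numpy as np,cv2
from scipy.spatial.transform import Rotation as Ro
def model(foot,yaw):
    c,s=np.cos(np.radians(yaw)),np.sin(np.radians(yaw)); h=np.array([c,s,0]);z=np.array([0,0,1.])
    S,C=np.sin(np.radians(35)),np.cos(np.radians(35))
    a=-S*h+C*z; up=C*h+S*z; lat=np.cross(a,up)   # lat: left
    return a,up,lat
FOOT=np.array([.5697,-.026,.149]);YAW=-0.5
def proj(p,X):
    c=p["R"]@X+p["t"];u=p["intrinsics"]@c;return u[:2]/u[2]
def rows(st,T,R,n):
    "constant row reaching pose T,R in n rows"
    R0=Ro.from_euler('xyz',st["eef_rot"],degrees=True)
    d=R0.inv()*R; w=d.as_rotvec()/n; p=R0.inv().apply(T-np.array(st["tool_pos"]))
    M=sum((Ro.from_rotvec(w*k).as_matrix() for k in range(n)))
    v=np.linalg.solve(M,p); return np.r_[v/.025,np.degrees(w)/6].round(3)
E
python3 - <<'E'
from h import *
from rig import eyes
a,up,lat=model(FOOT,YAW);o=[]
for c,cx,cy in(("side",310,200),("top",317,205)):
    p=eyes.snapshot(c);x0,y0=cx-50,cy-65
    im=cv2.resize(p["pixels"][y0:y0+130,x0:x0+100],None,fx=4,fy=4,interpolation=cv2.INTER_CUBIC)
    g=lambda X:tuple(int(v) for v in ((proj(p,X)-[x0,y0]+.5)*4))
    th=np.linspace(0,2*np.pi,60)
    for h,rr,col in((.081,.030,(0,255,0)),(.039,.030,(0,255,255)),(.0,.046,(255,0,255))):
        for t in th: cv2.circle(im,g(FOOT+a*h+rr*(np.cos(t)*up+np.sin(t)*lat)),1,col,-1)
    for X,col in((FOOT+.087*a,(0,0,255)),(FOOT+.06*up,(255,0,0)),(FOOT+.048*up,(255,0,0)),(FOOT+.072*up,(255,0,0))):cv2.circle(im,g(X),3,col,-1)
    o.append(im)
cv2.imwrite("pics/ov.png",np.hstack(o))
E
```

```text
(no output)
```

View pics/ov.png

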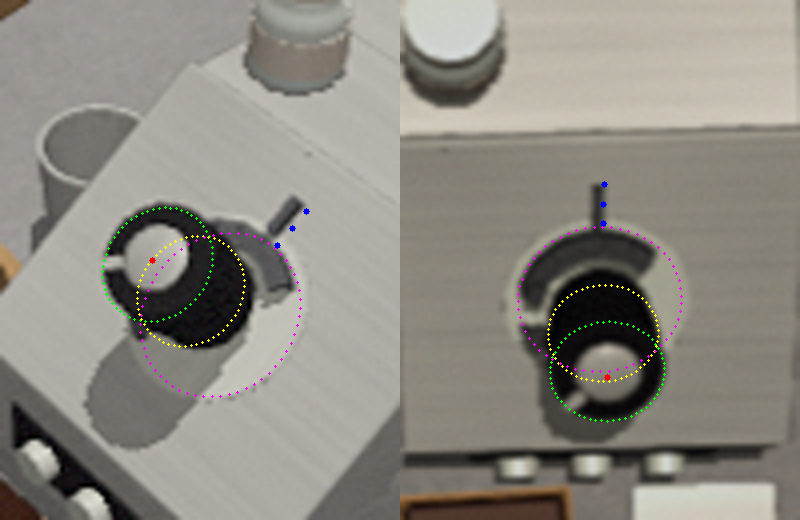

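```bash
sed -i 's/^FOOT.*/FOOT=np.array([.5705,-.0255,.149]);YAW=1.7/' h.py
cat >> h.py <<'E'
def target(h,spin=0):
    "TCP pose with grasp point at h along the axis; spin deg about tool z from y=lat"
    a,up,lat=model(FOOT,YAW); R=Ro.from_matrix(np.c_[np.cross(lat,-a),lat,-a])*Ro.from_euler('z',spin,degrees=True)
    return FOOT+a*(h+.054),R
def go(h,n,spin=0):
    from rig import r
    st=r.get_state();T,R=target(h,spin);w=rows(st,T,R,n);print("n",n,w.tolist())
    R0=Ro.from_euler('xyz',st["eef_rot"],degrees=True);p=np.array(st["tool_pos"]);lo=[]
    for k in range(n):p=p+R0.apply(w[:3]*.025);R0=R0*Ro.from_rotvec(np.radians(w[3:]*6));lo.append(p.round(3).tolist())
    print(lo[n//4],lo[n//2],lo[3*n//4],T.round(3));return w
E
python3 -c "
from h import *
go(.15,40);go(.15,40,180)"
```

```text
n 40 [-0.361, -0.594, 0.088, -0.022, -0.145, -0.068]
[0.225, 0.421, 0.286] [0.294, 0.26, 0.282] [0.374, 0.105, 0.293] [ 0.454 -0.029  0.316]
n 40 [-0.857, 0.476, -0.189, -0.205, 0.031, 0.65]
[0.424, 0.571, 0.359] [0.58, 0.385, 0.389] [0.583, 0.142, 0.373] [ 0.454 -0.029  0.316]
```

```bash
python3 -m creep '[-0.45,-0.74,0.11,-0.03,-0.18,-0.08,1, -0.45,-0.74,0.11,-0.03,-0.18,-0.08,1, -0.45,-0.74,0.11,-0.03,-0.18,-0.08,1, -0.45,-0.74,0.11,-0.03,-0.18,-0.08,1, -0.45,-0.74,0.11,-0.03,-0.18,-0.08,1, -0.45,-0.74,0.11,-0.03,-0.18,-0.08,1, -0.45,-0.74,0.11,-0.03,-0.18,-0.08,1, -0.45,-0.74,0.11,-0.03,-0.18,-0.08,1]'
python3 -m creep '[-0.45,-0.74,0.11,-0.03,-0.18,-0.08,1, -0.45,-0.74,0.11,-0.03,-0.18,-0.08,1, -0.45,-0.74,0.11,-0.03,-0.18,-0.08,1, -0.45,-0.74,0.11,-0.03,-0.18,-0.08,1, -0.45,-0.74,0.11,-0.03,-0.18,-0.08,1, -0.45,-0.74,0.11,-0.03,-0.18,-0.08,1, -0.45,-0.74,0.11,-0.03,-0.18,-0.08,1, -0.45,-0.74,0.11,-0.03,-0.18,-0.08,1]'
python3 -c "
from h import *
from rig import r
print(r.get_state()['joints'])
go(.15,16)"
```

```text
time: 1.67
tool_pos: [0.2184, 0.437, 0.2865]
eef_rot: [178.8, 8.7, 168.6]
wrist_force: [-0.4, -0.1, 0.5]
grip_width: 0.0853
finger_force: 0.0
time: 2.33
tool_pos: [0.2852, 0.2759, 0.2809]
eef_rot: [178.2, 17.5, 172.3]
wrist_force: [1.0, 1.1, 0.1]
grip_width: 0.0853
finger_force: 0.0
[ 53.5664645   -3.41862362 127.08287578 -19.58039216  47.849997
 -16.84442034]
n 16 [-0.461, -0.738, 0.108, -0.025, -0.181, -0.091]
[0.334, 0.178, 0.285] [0.376, 0.101, 0.293] [0.419, 0.026, 0.305] [ 0.454 -0.029  0.316]
```

```bash
python3 -m creep '[-0.46,-0.74,0.11,-0.03,-0.18,-0.09,1, -0.46,-0.74,0.11,-0.03,-0.18,-0.09,1, -0.46,-0.74,0.11,-0.03,-0.18,-0.09,1, -0.46,-0.74,0.11,-0.03,-0.18,-0.09,1, -0.46,-0.74,0.11,-0.03,-0.18,-0.09,1, -0.46,-0.74,0.11,-0.03,-0.18,-0.09,1, -0.46,-0.74,0.11,-0.03,-0.18,-0.09,1, -0.46,-0.74,0.11,-0.03,-0.18,-0.09,1]'
python3 -m creep '[-0.46,-0.74,0.11,-0.03,-0.18,-0.09,1, -0.46,-0.74,0.11,-0.03,-0.18,-0.09,1, -0.46,-0.74,0.11,-0.03,-0.18,-0.09,1, -0.46,-0.74,0.11,-0.03,-0.18,-0.09,1, -0.46,-0.74,0.11,-0.03,-0.18,-0.09,1, -0.46,-0.74,0.11,-0.03,-0.18,-0.09,1, -0.46,-0.74,0.11,-0.03,-0.18,-0.09,1, 0,0,0,0,0,0,1]'
python3 -c "
from h import *
from rig import r
print(r.get_state()['joints'])
go(.15,4)"
```

```text
time: 3.0
tool_pos: [0.365, 0.1197, 0.2898]
eef_rot: [178.4, 26.3, 176.7]
wrist_force: [0.2, 0.5, 0.4]
grip_width: 0.0856
finger_force: 0.0
time: 3.67
tool_pos: [0.4437, -0.0131, 0.3111]
eef_rot: [179.4, 34.1, -179.2]
wrist_force: [1.0, -0.1, -0.0]
grip_width: 0.0856
finger_force: 0.0
[  -3.8481944    -8.89438369  132.21365043    8.30532924   22.97508815
 -101.5295476 ]
n 4 [-0.107, -0.161, 0.011, 0.005, -0.039, -0.03]
[0.449, -0.021, 0.314] [0.451, -0.025, 0.315] [0.454, -0.029, 0.316] [ 0.454 -0.029  0.316]
```

```bash
python3 -m creep '[-0.11,-0.16,0.01,0.01,-0.04,-0.03,1, -0.11,-0.16,0.01,0.01,-0.04,-0.03,1, -0.11,-0.16,0.01,0.01,-0.04,-0.03,1, -0.11,-0.16,0.01,0.01,-0.04,-0.03,1, 0,0,0,0,0,0,1, 0,0,0,0,0,0,1]'
python3 - <<'E'
from h import *
from rig import r,eyes
go(.06,8)
p=eyes.snapshot("side")
print(eyes.snapshot("top")["pixels"].shape)
cv2.imwrite("pics/pre.png",np.hstack([cv2.resize(p["pixels"][110:300,190:390],None,fx=2,fy=2),cv2.resize(eyes.snapshot("top")["pixels"][110:300,220:420],None,fx=2,fy=2)]))
E
```

```text
time: 4.17
tool_pos: [0.4517, -0.0262, 0.315]
eef_rot: [180.0, 34.8, -178.4]
wrist_force: [-0.4, 0.5, 0.3]
grip_width: 0.0852
finger_force: 0.0
n 8 [-0.012, -0.014, 0.45, -0.0, -0.005, -0.001]
[0.472, -0.027, 0.288] [0.485, -0.027, 0.27] [0.498, -0.027, 0.252] [ 0.505 -0.027  0.242]
(420, 560, 3)
```

View pics/pre.png

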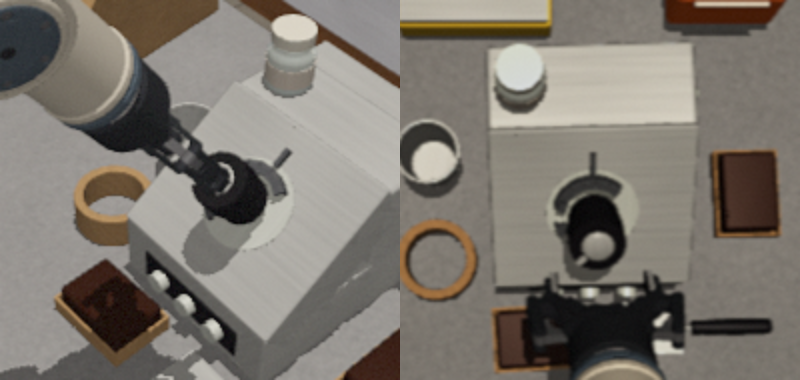

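The gripper stands straight above the cap: in the top view the fingers are at about (540,285) and (650,285), with the dome midway at (597,245). Descending.

```bash
python3 -m creep '[-0.01,-0.01,0.45,0,0,0,1, -0.01,-0.01,0.45,0,0,0,1, -0.01,-0.01,0.45,0,0,0,1, -0.01,-0.01,0.45,0,0,0,1, -0.01,-0.01,0.45,0,0,0,1, -0.01,-0.01,0.45,0,0,0,1, -0.01,-0.01,0.45,0,0,0,1, 0,0,0.4,0,0,0,1]'
python3 -m creep '[0,0,0,0,0,0,1, 0,0,0,0,0,0,0.3, 0,0,0,0,0,0,0.2, 0,0,0,0,0,0,0.2, 0,0,0,0,0,0,0.2, 0,0,0,0,0,0,0.2]' 40
cat >> h.py <<'E'
def rep():
    from rig import r
    s=r.get_state();R=Ro.from_euler('xyz',s["eef_rot"],degrees=True)
    a,up,lat=model(FOOT,YAW);d=np.array(s["tool_pos"])-FOOT;T,R0=target(0)
    q=(R0.inv()*R).as_rotvec(degrees=True)
    print("t",round(s["time"],2),"F tool",R.inv().apply(s["wrist_force"]).round(1),"M tool",R.inv().apply(s["wrist_torque"]).round(2),"h",round(d@a-.054,4),"off up,lat mm",np.round([1e3*d@up,1e3*d@lat],1),"rot",q.round(1),"w",round(s["grip_width"],4),"ff",round(s["finger_force"],1),"j6",np.round(s["joints"][5],1))
E
python3 -c "
from h import *
rep()"
```

```text
time: 4.98
tool_pos: [0.5042, -0.0263, 0.2425]
eef_rot: [180.0, 34.8, -178.3]
wrist_force: [-0.1, -0.2, -0.8]
grip_width: 0.0853
finger_force: 0.0
time: 5.48
tool_pos: [0.5038, -0.0265, 0.2436]
eef_rot: [180.0, 34.8, -178.3]
wrist_force: [-2.2, 0.9, 2.7]
grip_width: 0.0591
finger_force: 44.5
t 5.48 F tool [ 0.3  1.  -3.4] M tool [-0.34  0.41  0.02] h 0.0618 off up,lat mm [-0.4  1. ] rot [-0.   0.2  0. ] w 0.0591 ff 44.5 j6 -118.1
```

```bash
python3 -m creep '[0,0,0,0,0,0,0, 0,0,-0.02,0,0,0.4,0, 0,0,-0.02,0,0,0.4,0, 0,0,0,0,0,0.4,0, 0,0,0,0,0,0.4,0, 0,0,0,0,0,0.4,0, 0,0,0,0,0,0,0]' 60 >/dev/null
python3 -c "
from h import *
rep()"
python3 -m creep '[0,0,0,0,0,0.3,0, 0,0,0,0,0,0.3,0, 0,0,0,0,0,0.3,0]' >/dev/null
python3 -c "
from h import *
rep()"
```

```text
t 6.07 F tool [0.3 3.2 5.7] M tool [-0.6   0.19  0.24] h 0.0621 off up,lat mm [-0.4  1. ] rot [ 0.   0.2 12.1] w 0.0589 ff 68.3 j6 -105.7
t 6.32 F tool [0.5 4.1 6.8] M tool [-0.72  0.35 -0.21] h 0.0621 off up,lat mm [-0.4  1. ] rot [ 0.   0.2 17.4] w 0.0582 ff 68.3 j6 -100.5
```

```bash
c(){ python3 -c "
from h import *
rep()"; }
python3 -m creep '[0,0,0.02,0,0,0.3,0, 0,0,0.02,0,0,0.3,0]' >/dev/null; c
python3 -m creep '[0,0,0.02,0,0,0.3,0, 0,0,0,0,0,0.3,0]' >/dev/null; c
python3 -m creep '[0,0,0,0,0,0.3,0, 0,0,0,0,0,0.3,0]' >/dev/null; c
```

```text
t 6.48 F tool [ 0.9  3.2 -4. ] M tool [-0.65  0.5  -0.15] h 0.0614 off up,lat mm [-0.4  1. ] rot [ 0.   0.2 21. ] w 0.0585 ff 68.8 j6 -97.1
t 6.65 F tool [ 1.4  3.4 -2.4] M tool [-0.71  0.56 -0.23] h 0.0609 off up,lat mm [-0.4  1. ] rot [ 0.   0.2 24.6] w 0.0587 ff 68.8 j6 -93.6
t 6.82 F tool [ 1.6  3.7 -3.6] M tool [-0.68  0.63 -0.26] h 0.061 off up,lat mm [-0.4  1.1] rot [ 0.   0.2 28.2] w 0.0586 ff 68.9 j6 -90.0
```

```bash
c(){ python3 -c "
from h import *
rep()"; }
python3 -m creep '[0,0,-0.02,0,0,0.3,0, 0,0,0,0,0,0.3,0]' >/dev/null; c
python3 -m creep '[0,0,0,0,0,0.3,0, 0,0,0,0,0,0.3,0]' >/dev/null; c
```

```text
t 6.98 F tool [ 2.1  2.3 -4.4] M tool [-0.69  0.62 -0.22] h 0.0615 off up,lat mm [-0.4  1.1] rot [ 0.   0.2 31.8] w 0.0585 ff 69.0 j6 -86.3
t 7.15 F tool [ 1.3  2.9 -5. ] M tool [-0.62  0.64 -0.26] h 0.0615 off up,lat mm [-0.4  1.1] rot [ 0.1  0.2 35.4] w 0.0588 ff 69.1 j6 -82.7
```

```bash
c(){ python3 -c "
from h import *
rep()"; }
python3 -m creep '[0,0,-0.02,0,0,0.3,0, 0,0,0,0,0,0.3,0]' >/dev/null; c
python3 -m creep '[0,0,0,0,0,0.3,0, 0,0,0,0,0,0.1,0]' >/dev/null; c
python3 -m creep '[0,0,0,0,0,0.3,0, 0,0,0,0,0,0.1,0]' >/dev/null; c
```

```text
t 7.32 F tool [ 2.4  2.1 -4.4] M tool [-0.58  0.67 -0.29] h 0.062 off up,lat mm [-0.4  1.1] rot [ 0.1  0.2 39. ] w 0.0588 ff 69.1 j6 -79.0
t 7.48 F tool [ 3.2  3.3 -4.5] M tool [-0.74  0.72 -0.21] h 0.062 off up,lat mm [-0.3  1.1] rot [ 0.1  0.2 41.4] w 0.059 ff 69.2 j6 -76.6
t 7.65 F tool [ 3.3  3.4 -3.7] M tool [-0.78  0.81 -0.19] h 0.0619 off up,lat mm [-0.3  1.1] rot [ 0.1  0.2 43.8] w 0.0587 ff 69.2 j6 -74.2
```

```bash
c(){ python3 -c "
from h import *
rep()"; }
python3 -m creep '[0,0,0,0,0,0.3,0, 0,0,0,0,0,0.1,0]' >/dev/null; c
python3 -m creep '[0,0,0,0,0,0.3,0, 0,0,0,0,0,0.1,0]' >/dev/null; c
python3 -m creep '[0,0,0,0,0,0.3,0, 0,0,0,0,0,0.1,0]' >/dev/null; c
```

```text
t 7.82 F tool [ 4.3  3.2 -3.9] M tool [-0.75  0.75 -0.26] h 0.0619 off up,lat mm [-0.3  1. ] rot [ 0.1  0.2 46.2] w 0.0588 ff 69.3 j6 -71.8
t 7.98 F tool [ 4.6  2.4 -4.4] M tool [-0.76  0.88 -0.61] h 0.0619 off up,lat mm [-0.4  1.1] rot [ 0.1  0.2 48.6] w 0.0589 ff 69.3 j6 -69.4
t 8.15 F tool [ 5.   1.6 -4. ] M tool [-0.69  1.   -1.74] h 0.0619 off up,lat mm [-0.6  1.2] rot [ 0.1  0.2 50.8] w 0.0586 ff 69.4 j6 -67.1
```

Torque jumped from 0.25 to 1.74 N m, so the tooth is at the stop post. I'll ease back slightly and press.

```bash
c(){ python3 -c "
from h import *
rep()"; }
python3 -m creep '[0,0,0,0,0,-0.35,0, 0,0,0,0,0,0,0]' >/dev/null; c
python3 -m creep '[0,0,0.08,0,0,0,0, 0,0,0.08,0,0,0,0, 0,0,0.08,0,0,0,0, 0,0,0.08,0,0,0,0]' >/dev/null; c
python3 -m creep '[0,0,0.08,0,0,0,0, 0,0,0.08,0,0,0,0, 0,0,0.08,0,0,0,0, 0,0,0,0,0,0,0]' >/dev/null; c
```

```text
t 8.32 F tool [ 3.6  2.6 -4.5] M tool [-0.72  0.86 -0.62] h 0.0619 off up,lat mm [-0.4  1.1] rot [ 0.1  0.2 48.7] w 0.0586 ff 69.4 j6 -69.3
t 8.65 F tool [  3.8   1.8 -13.8] M tool [-0.72  0.89 -0.64] h 0.0541 off up,lat mm [-0.4  1. ] rot [ 0.1  0.2 48.8] w 0.0586 ff 70.0 j6 -71.2
t 8.98 F tool [ 3.5  3.8 -8.1] M tool [-0.75  0.8  -0.22] h 0.0478 off up,lat mm [-0.3  1. ] rot [ 0.1  0.2 48.9] w 0.0584 ff 69.8 j6 -73.1
```

```bash
c(){ python3 -c "
from h import *
rep()"; }
python3 -m creep '[0,0,0.03,0,0,0,0, 0,0,0,0,0,0,0]' >/dev/null; c
python3 -m creep '[0,0,0,0,0,0.3,0, 0,0,0,0,0,0.3,0, 0,0,0,0,0,0.3,0]' >/dev/null; c
python3 -m creep '[0,0,0,0,0,0.3,0, 0,0,0,0,0,0.3,0, 0,0,0,0,0,0.3,0]' >/dev/null; c
```

```text
t 9.15 F tool [ 4.1  3.7 -7.8] M tool [-0.72  0.85 -0.18] h 0.0472 off up,lat mm [-0.3  1.1] rot [ 0.1  0.2 48.9] w 0.0585 ff 69.8 j6 -73.3
t 9.4 F tool [ 3.4  1.7 -8.3] M tool [-0.66  0.95 -0.21] h 0.0473 off up,lat mm [-0.3  1.1] rot [ 0.1  0.2 54.4] w 0.059 ff 69.8 j6 -67.8
t 9.65 F tool [ 5.2  3.5 -7.6] M tool [-0.58  0.99 -0.17] h 0.0473 off up,lat mm [-0.3  1.1] rot [ 0.1  0.2 59.8] w 0.0587 ff 69.8 j6 -62.4
```

```bash
c(){ python3 -c "
from h import *
rep()"; }
python3 -m creep '[0,0,0,0,0,0.4,0, 0,0,0,0,0,0.4,0, 0,0,0,0,0,0.4,0, 0,0,0,0,0,0.4,0, 0,0,0,0,0,0.4,0, 0,0,0,0,0,0.4,0, 0,0,0,0,0,0.4,0, 0,0,0,0,0,0.4,0]' >/dev/null; c
python3 -m creep '[0,0,0,0,0,0.4,0, 0,0,0,0,0,0.4,0, 0,0,0,0,0,0.4,0, 0,0,0,0,0,0.4,0, 0,0,0,0,0,0.4,0, 0,0,0,0,0,0.4,0, 0,0,0,0,0,0.4,0, 0,0,0,0,0,0.4,0]' >/dev/null; c
python3 -m creep '[0,0,0,0,0,0.4,0, 0,0,0,0,0,0.4,0, 0,0,0,0,0,0.4,0, 0,0,0,0,0,0.4,0, 0,0,0,0,0,0.4,0, 0,0,0,0,0,0.4,0, 0,0,0,0,0,0.4,0]' >/dev/null; c
```

```text
t 10.32 F tool [ 4.5  1.  -7.6] M tool [-0.36  1.05 -0.19] h 0.0473 off up,lat mm [-0.2  1.1] rot [ 0.1  0.2 79. ] w 0.0589 ff 69.6 j6 -43.1
t 10.98 F tool [ 5.2 -0.9 -7.7] M tool [ 0.01  0.92 -0.18] h 0.0473 off up,lat mm [-0.2  1. ] rot [ 0.1  0.1 98.2] w 0.0586 ff 69.6 j6 -24.0
t 11.57 F tool [ 4.8 -2.5 -8.3] M tool [ 0.35  0.86 -0.19] h 0.0473 off up,lat mm [-0.2  1. ] rot [2.00e-01 1.00e-01 1.15e+02] w 0.0585 ff 69.6 j6 -7.1
```

```bash
c(){ python3 -c "
from h import *
rep()"; }
python3 -m creep '[0,0,0,0,0,0.4,0, 0,0,0,0,0,0.4,0, 0,0,0,0,0,0.4,0, 0,0,0,0,0,0.4,0]' >/dev/null; c
python3 -m creep '[0,0,0,0,0,0.3,0, 0,0,0,0,0,0,0]' >/dev/null; c
python3 -m creep '[0,0,0,0,0,0.3,0, 0,0,0,0,0,0,0]' >/dev/null; c
```

```text
t 11.9 F tool [ 4.2 -3.1 -7.9] M tool [ 0.44  0.74 -0.19] h 0.0473 off up,lat mm [-0.1  1. ] rot [2.000e-01 1.000e-01 1.246e+02] w 0.0586 ff 69.6 j6 2.4
t 12.07 F tool [ 4.3 -3.1 -8.5] M tool [0.45 0.7  0.13] h 0.0473 off up,lat mm [-0.2  1. ] rot [2.000e-01 1.000e-01 1.264e+02] w 0.0586 ff 69.7 j6 4.3
t 12.23 F tool [ 3.7 -3.  -7.9] M tool [0.46 0.72 0.2 ] h 0.0473 off up,lat mm [-0.2  1. ] rot [2.000e-01 1.000e-01 1.282e+02] w 0.0587 ff 69.7 j6 6.0
```

```bash
c(){ python3 -c "
from h import *
rep()"; }
python3 -m creep '[0,0,0,0,0,0.25,0, 0,0,0,0,0,0.15,0]' >/dev/null; c
python3 -m creep '[0,0,0,0,0,0.25,0, 0,0,0,0,0,0.15,0]' >/dev/null; c
python3 -m creep '[0,0,0,0,0,0.25,0, 0,0,0,0,0,0.1,0]' >/dev/null; c
```

```text
t 12.4 F tool [ 3.4 -3.  -8. ] M tool [ 0.49  0.68 -0.23] h 0.0473 off up,lat mm [-0.2  1. ] rot [2.000e-01 1.000e-01 1.305e+02] w 0.0588 ff 69.7 j6 8.4
t 12.57 F tool [ 4.  -3.2 -8.3] M tool [ 0.51  0.6  -1.  ] h 0.0473 off up,lat mm [-0.2  1. ] rot [2.000e-01 1.000e-01 1.329e+02] w 0.0587 ff 69.7 j6 10.8
t 12.73 F tool [-0.8 -1.1 -8.2] M tool [ 0.25 -0.29 -2.33] h 0.0473 off up,lat mm [-0.6  0.7] rot [  0.2   0.  134.8] w 0.0587 ff 69.9 j6 12.8
```

Hard stop reached at about 132°, which fits the lock at 2.35 rad. I'll relax the torque, open and retract along the axis.

```bash
c(){ python3 -c "
from h import *
rep()"; }
python3 -m creep '[0,0,0,0,0,-0.3,0, 0,0,0,0,0,0,0]' >/dev/null; c
python3 -m creep '[0,0,0,0,0,0,1, 0,0,0,0,0,0,1, 0,0,0,0,0,0,1, 0,0,0,0,0,0,1, 0,0,0,0,0,0,1, 0,0,0,0,0,0,1]' >/dev/null; c
python3 -m creep '[0,0,-0.4,0,0,0,1, 0,0,-0.5,0,0,0,1, 0,0,-0.6,0,0,0,1, 0,0,-0.6,0,0,0,1, 0,0,-0.6,0,0,0,1, 0,0,-0.6,0,0,0,1, 0,0,-0.6,0,0,0,1, 0,0,-0.6,0,0,0,1]' >/dev/null; c
python3 -m creep '[0,0,-0.6,0,0,0,1, 0,0,-0.6,0,0,0,1, 0,0,-0.6,0,0,0,1, 0,0,-0.4,0,0,0,1, 0,0,0,0,0,0,1]' >/dev/null; c
python3 - <<'E'
from rig import eyes,landmark_of
from h import *
o=[]
for c,cx,cy in(("side",310,200),("top",317,205)):
    p=eyes.snapshot(c);o.append(cv2.resize(p["pixels"][cy-65:cy+65,cx-50:cx+50],None,fx=4,fy=4,interpolation=cv2.INTER_CUBIC))
    for n in["collar_grip","jar","cake_box_a","beaker","tape_roll","spatula"]:
        print(c,n,[(np.round(d["centre"],3).tolist(),round(d["confidence"],2)) for d in landmark_of(c,n)[:2]])
cv2.imwrite("pics/end.png",np.hstack(o))
E
```

```text
t 12.9 F tool [ 0.  -1.2 -8.4] M tool [ 0.37 -0.17 -0.21] h 0.0472 off up,lat mm [-0.6  0.7] rot [2.000e-01 1.000e-01 1.331e+02] w 0.059 ff 69.9 j6 10.9
t 13.4 F tool [-0.4 -0.7 -0.1] M tool [ 0.18 -0.23  0.01] h 0.0469 off up,lat mm [-0.5  0.8] rot [2.000e-01 1.000e-01 1.332e+02] w 0.0855 ff 0.0 j6 11.1
t 14.07 F tool [ 0.1 -0.2  0. ] M tool [ 0.19 -0.16  0.  ] h 0.1602 off up,lat mm [-0.3  0.9] rot [3.000e-01 1.000e-01 1.332e+02] w 0.0852 ff 0.0 j6 25.8
t 14.48 F tool [0.1 0.7 0.2] M tool [ 0.11 -0.17  0.03] h 0.2161 off up,lat mm [1.1 0.8] rot [ 1.000e-01 -0.000e+00  1.332e+02] w 0.0854 ff 0.0 j6 27.3
side collar_grip [([0.541, -0.027, 0.189], 0.89)]
side jar [([0.702, 0.058, 0.197], 0.97)]
side cake_box_a [([0.612, -0.227, 0.0], 0.74), ([0.426, 0.044, -0.0], 0.73)]
side beaker [([0.649, 0.171, -0.003], 0.75)]
side tape_roll [([0.522, 0.164, -0.001], 0.94)]
side spatula [([0.436, -0.156, 0.001], 0.95)]
top collar_grip [([0.542, -0.026, 0.184], 0.72)]
top jar [([0.697, 0.057, 0.2], 0.89)]
top cake_box_a [([0.426, 0.039, -0.001], 0.83)]
top beaker [([0.649, 0.171, -0.003], 0.92)]
top tape_roll [([0.519, 0.163, 0.007], 0.59)]
top spatula [([0.439, -0.157, 0.0], 0.73)]
```

View pics/end.png

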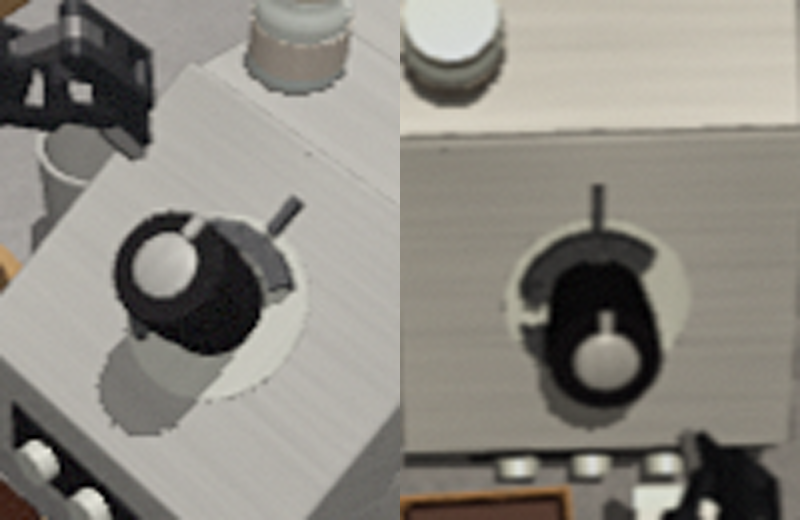

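The pointer, top view (606,318), now points straight uphill to the mark at (598,205). The cap sits lower than before, the gripper is clear and the other things have not moved. Handing in.

```bash
python3 -c "
from rig import r
print(r.hand_in())"
```

```text
the job is handed in; nothing more can be done
None
```

The filler is closed: I turned the collar to the stop post, pressed the cap in and turned on to the hard stop, where the pointer sits at the lock mark. The gripper is clear, nothing else moved, and the job was handed in at about 14.5 s; no verdict came back.

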